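Clamp a book block in the bench press

ROBOT

A 7-joint arm with a two-finger parallel gripper is mounted at the origin on the work surface. World frame = base frame: x ahead of the robot, y to its left, z up, the work surface at z = 0. Lengths are in m, angles in rad, forces in N, time in s.
With the tool pointing down it reaches from about 0.425 to 0.925 m from the base axis. Payload 6.8 kg.
Tool frame: the origin (TCP) lies on the centre line of the jaws, within the pads' length; the fingertips stand 19 mm ahead of it and the grasp point (between the pads) is the TCP (bot.tcp_to_tips is the distance from the TCP to the fingertips, in m); x points along the fingers, y is the direction in which the jaws open and shut, and the axes are right-handed (so a half turn about x gives the same grasp; the last joint's range is limited). The gripper opens to 85 mm and grips with 20 to 120 N. Pads are 22 mm wide; open, the fingers measure 114 mm over their backs; the gripper's body (76 mm by 85 mm) begins 54 mm behind the grasp point. The pads swing forward as they close: fully open they stand 13 mm farther back than shut.
Start: joints at [-0.108, 0.477, 0.022, 1.555, -0.011, 1.109, -0.083], TCP at [0.675, 0, 0.218] pointing down, gripper open.
Joint ranges: [-2.96, 2.96], [-0.34, 2.1], [-1.41, 1.46], [0.24, 2.44], [-1.37, 4.51], [0.17, 1.92], [-2.96, 2.96]. Speed limits (rad/s): [2.39, 2.39, 3.14, 3.14, 3.14, 3.14, 3.14].

INTERFACE

Orientations are given as a unit quaternion [w, x, y, z].
In Python, from station import status, eyes, bot gives the robot as it stands.
- The arm moves only by the tool apply_moves, never from a script. Its arguments are lists of equal length, an entry for each row: "travel": the shift along the tool's x, y, z in cm, a list of three; "turn": the turn, a rotation vector about the tool's x, y, z in rad, a list of three; "grip": the closure, from 0 (fully open) to 1 (shut). In form: {"travel": [[tx, ty, tz], ...], "turn": [[wx, wy, wz], ...], "grip": [grip, ...]}. A call has 1 to 8 rows; each row shifts and turns the pose as measured when the row begins, along the tool's axes as they then stand; what a row does not reach is not made up. A row lasts 1/12 s, in which the tool goes at most 41.7 mm and 7.16 degrees, less where a joint would pass 70% of its speed; a pose out of reach is approached as far as the arm can. A call is refused whole if a number of a shift passes 4.17 or a number of a turn 0.125, either way. A call with a gripper value outside its range is refused whole. The fingers move at their own pace and stop on an object; "newtons" is the grip in N (left out, the last holds). Time passes only in rows, so rows that do not move let the fingers close. It gives the time, the measured TCP pose, the force and the opening at its end, in the units of the state.
- status.get_obs(): the state, without advancing time (a new reading comes with each control period).
- eyes.read_camera(name): name is "scene" or "side" or "wrist"; returns the picture (480x640x3 uint8, red, green, blue); there is no depth.
- eyes.calibration(name): a dict with "intrinsics" (3x3 intrinsics, pixels), "xyz" and "attitude" of the camera in the world; the wrist camera has in their place "T_tool_cam" (4x4, takes a point from camera to tool coordinates, whose origin is the TCP and whose axes are the tool frame's). Camera axes: x right, y down, z forward; pixel columns grow to the right and rows downward; lengths in m; the calibration is good to about 2 mm. A picture is of the moment at which its call begins: read the wrist's pose just before it. calibration takes no time and is no camera call.
- bot.hand_in(): hands the job in, once; it reports no verdict.
Trained networks look in the newest picture that a camera, given by its name, has taken for a name from the list of things; names that differ only in an ending like _2 or _b are one class to them, and where a whole thing is asked for, a point or a joint stands for the part that bears it (a point fixed in the world has none). Each returns a list of dicts, best first, with "score" (0 to 1); they miss things now and then, are a little off and sometimes report something else, mostly with a low value. They report only what shows in the picture. A call takes as long as a camera call. They do not tell look-alikes from the thing itself.
- eyes.masks_of(thing, camera): "region" (480x640 bool, what is visible of it) and "rect" ([left, top, right, bottom] in pixels, round what is visible of it).
The state is a dict: "t": time; "q": joint angles; "joint_vel": joint speeds; "joint_torque": joint torques, N m; "eef_pos": TCP position; "tool_rot": TCP orientation; "contact_force": force on the tool from outside, world axes, zero at the start; "torque": the same for the moment, N m; "gripper_width": opening from 0.0 (shut) to 1.0 (fully open).
Only numpy, scipy, OpenCV 4.12 (cv2) and the standard library are available. Lean on these libraries where they do the work, as an engineer would, in place of code of your own. Each camera call takes 0.05 s, during which the arm holds its last target. There are 200 camera calls.

TASK

A book block lies loose on the bed of the small bookbinding press: gently slide it in, straight, until its far edge rests square against the back stop. Then turn the press's T-handle clockwise (seen from above) until the press plate just touches the block, give it a quarter of a turn more and no more than that, and let go. Leave the other things on the table where they are.

Things in the scene. Friction and masses are not known exactly. Their poses are not given: they have to be found in the camera images.
- press: grey steel bookbinding press fixed on the table. Origin: on the table, straight under its vertical spindle. x points into the press, away from the open feed side; z up. Base plate 250 x 215 x 12 mm (x -160 to +90 mm); two 20 mm columns at y = -85 and +85 mm; crosshead 42 mm (x) x 215 mm (y), 112 to 142 mm above the table; under it the level press plate, 80 mm (x) x 130 mm (y)
- back_stop (a point): middle of the upper edge of the back stop's face: a fixed steel bar 110 mm wide (y of the press) at x = +45 mm in the press's frame, its top 50 mm above the table, facing the feed side. The block's far edge goes against it
- spindle_nut (a point): top of the brass nut in the crosshead, on the spindle axis, 154 mm above the table (the column nuts reach 164 mm). The bed rests on pre-compressed rubber cushions: turning the handle takes about 0.16 N m while the plate is clear; at touch the resisting moment grows by about 0.07 N m within some 0.1 rad, then by 0.06 N m over a quarter turn. The screw stays where it is left
- press_bed: plywood bed board, 200 x 128 mm, 9 mm thick, on rubber cushion strips on the press's base; the block slides on it. x = -155 to +45 mm in the press's frame, same axes. Origin: under the cushions, on the spindle axis; the board's top is 15 mm higher and gives way a few mm under the clamped block
- block: rigid block of bound paper, grey card covers, 130 (its x) x 105 mm (y), 26 to 33 mm thick (differs from start to start), 0.25 to 0.45 kg, flat and loose on the bed, partly under the press plate. Origin: centre of its underside. Its x is nearly the press's x: far edge at x = +65 mm, near edge (to be pushed) at -65 mm. Home against the stop its origin is at x = -20 mm in the press's frame
- handle_grip (a point): centre of the steel T-handle bar on top of the spindle: 78 mm long (along this point's x axis), 14 mm wide, 18 mm tall, level; the spindle under it is 14 to 16 mm thick. About 211 mm above the table at the start, with over 35 mm free under the bar. Handle, spindle and plate sink together 16 mm per whole clockwise turn, so a hand that turns it must sink along
- t_handle (a joint): turning angle of the T-handle, rad, growing clockwise as seen from above, which lowers the plate. Its zero has no meaning. The plate starts at least 3 mm clear of the block's top, at most 0.75 of a turn from touching; the angle at which it touches depends on the block's thickness and must be felt
- coffee_cup: takeaway cup with dark lid, 88 mm across, 110 mm high, beside the press on its right; bystander. Origin: under its middle
- scissors: scissors with green handles, 160 mm long, lying to the right of the press; bystander. Origin: near their middle
- glue_jar: white screw-top jar, 64 mm across, 85 mm high, beside the press on its left; bystander. Origin: under its middle
- paste_brush: flat brush about 200 mm long lying close along the left side of the press; bystander. Origin: on the table under its middle
- bone_folder: white folding bone 150 x 22 x 6 mm lying in front of the press's feed side; bystander. Origin: under its middle
- pen: black pen 142 mm long lying to the right of the press, beyond the scissors; bystander. Origin: under its middle
- booklet: thin grey booklet 145 x 105 x 8 mm lying in front of the press on the left; bystander. Origin: under its middle
Not all that is in view belongs to the job. Of the things like the block, leave any that is brown, orange or red; of the rest the larger one is meant.

How it is judged:
On the way, in this order (a step that is already met when the one before it is completed fails the run):
1. the block lies square against the back stop (within about 4 mm and 3.5 degrees) while the plate is still clear of it (x of block in the frame of press between -0.0245 and -0.015 m and y of block in the frame of press between -0.025 and 0.025 m and angle between the x axis of block and the x axis of press, either way round below 0.06 rad and contact force between press_bed and block below 10 N), for 0.2 s.
2. the plate has come down on the block, which is still home (x of block in the frame of press between -0.0245 and -0.015 m and y of block in the frame of press between -0.025 and 0.025 m and angle between the x axis of block and the x axis of press, either way round below 0.06 rad and contact force between press_bed and block above 20 N), for 0.1 s.
At the end, for the whole second after the job is handed in: The block lies still, square against the back stop (within about 4 mm and 3.5 degrees), clamped between plate and bed with 46 to 63.5 N, which is what about 0.16 to 0.34 of a turn past touch gives; the handle is at rest (x of block in the frame of press between -0.0245 and -0.015 m and y of block in the frame of press between -0.025 and 0.025 m and angle between the x axis of block and the x axis of press, either way round below 0.06 rad and contact force between press_bed and block between 46 and 63.5 N and velocity of joint t_handle between -0.05 and 0.05 rad/s and linear speed of block below 0.02 m/s).
It fails at once if the press is over-tightened (more than 75 N on the block, almost half a turn past touch) (contact force between press_bed and block above 75 N).
It fails at once if the robot presses on the block with more than 30 N (contact force between any of the fingers, the arm and block above 30 N).
It fails at once if another thing on the table is shifted by more than 40 mm (distance of any of coffee_cup, scissors, glue_jar, paste_brush, bone_folder, pen, booklet from where it was at the start of the episode above 0.04 m).
It also fails if it takes over 72 s, if anything falls off the work surface, if the arm or the gripper's body presses on something with over 40 N, if the wrist force passes 120 N, or if a joint passes its speed limit or range.

## Working session

There is one attempt and no reset: what is moved stays moved. The work goes in short steps, Python scripts to look and compute and a tool call to move; the robot and the scene stay as the last step left them, time stands still between calls to the robot, and variables do not carry over. Pictures are saved under pics/ and viewed, about 8 in all and at most 12, crops included, and the job is handed in when it is done.

Besides the shell and the picture viewer there is one more tool, called after ">>>" in YAML: its name, and indented under it one key for each argument. apply_moves: Moves the arm, as the interface text tells. Its arguments: {"type":"object","properties":{"travel":{"type":"array"},"turn":{"type":"array"},"grip":{"type":"array"},"newtons":{"type":"number"}},"required":["travel","turn","grip"]}

```bash
mkdir -p pics; ls
python3 - <<'E'
from station import status, eyes, bot
import cv2,numpy as np
o=status.get_obs();print({k:np.round(v,3) for k,v in o.items()})
ims=[]
for c in ["scene","side"]:
    im=eyes.read_camera(c);cv2.imwrite(f"pics/{c}0.png",im[:,:,::-1])
    k=eyes.calibration(c);print(c,k)
    for n in ["press","block","handle_grip","press_bed","bone_folder","booklet"]:
        for r in eyes.masks_of(n,c)[:3]:
            print(c,n,round(r["score"],2),r["rect"])
print(eyes.calibration("wrist"), bot.tcp_to_tips)
E
```

```text
pics
{'t': np.float64(0.0), 'q': array([-0.108,  0.478,  0.022,  1.556, -0.012,  1.109, -0.083]), 'joint_vel': array([ 0.002, -0.002,  0.002,  0.002, -0.   , -0.   ,  0.001]), 'joint_torque': array([-1.0000e-03, -5.9644e+01,  1.6080e+00, -2.8119e+01,  1.2000e-02,
        9.0000e-03,  0.0000e+00]), 'eef_pos': array([0.674, 0.   , 0.217]), 'tool_rot': array([-0.5  , -0.499, -0.5  ,  0.5  ]), 'contact_force': array([-0.594, -0.028, -0.275]), 'torque': array([ 0.005,  0.01 , -0.013]), 'gripper_width': np.float64(0.999)}
scene {'intrinsics': array([[512.76145849,   0.        , 323.30940456],
       [  0.        , 512.76145849, 239.40692426],
       [  0.        ,   0.        ,   1.        ]]), 'xyz': array([1.14343838, 0.02662494, 0.99234562]), 'attitude': array([-0.22139969,  0.67530653,  0.66709916, -0.22343228])}
scene press 0.66 [311.9, 254.8, 420.7, 372.9]
scene press 0.63 [208.5, 290.0, 266.1, 303.8]
scene block 0.92 [136.1, 220.5, 207.9, 279.5]
scene block 0.9 [240.1, 205.5, 278.8, 245.7]
scene block 0.79 [334.7, 270.5, 383.8, 286.7]
scene handle_grip 0.57 [353.1, 256.5, 383.7, 294
[... 767 characters left out ...]
.2, 156.8, 376.6, 177.8]
side bone_folder 0.62 [253.0, 269.7, 308.5, 305.0]
side booklet 0.9 [207.1, 201.9, 280.9, 249.9]
side booklet 0.42 [353.0, 156.8, 375.2, 177.6]
{'intrinsics': array([[355.42065489,   0.        , 317.05446019],
       [  0.        , 355.42065489, 244.31222351],
       [  0.        ,   0.        ,   1.        ]]), 'T_tool_cam': array([[ 1.63122620e-03, -2.76512282e-01,  9.61008999e-01,
        -1.56159434e-01],
       [ 9.99998535e-01,  9.49240501e-04, -1.42428131e-03,
        -7.17901532e-04],
       [-5.18397390e-04,  9.61009915e-01,  2.76513425e-01,
        -7.08929197e-02],
       [ 0.00000000e+00,  0.00000000e+00,  0.00000000e+00,
         1.00000000e+00]])} 0.019
```

Run:
```python
import cv2
a=cv2.imread("pics/scene0.png")[180:420,120:520];cv2.imwrite("pics/a.png",cv2.resize(a,(800,480),interpolation=cv2.INTER_CUBIC))
a=cv2.imread("pics/side0.png")[130:480,130:530];cv2.imwrite("pics/b.png",cv2.resize(a,(686,600),interpolation=cv2.INTER_CUBIC))
```

```text
(no output)
```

View pics/a.png

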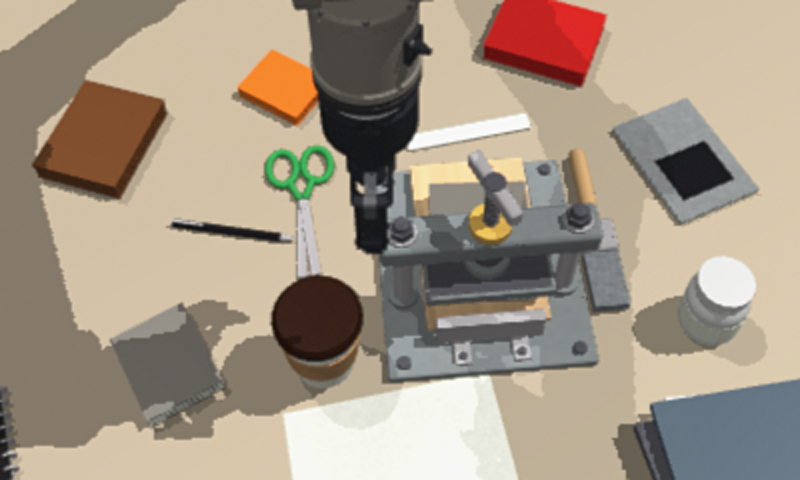

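View pics/b.png

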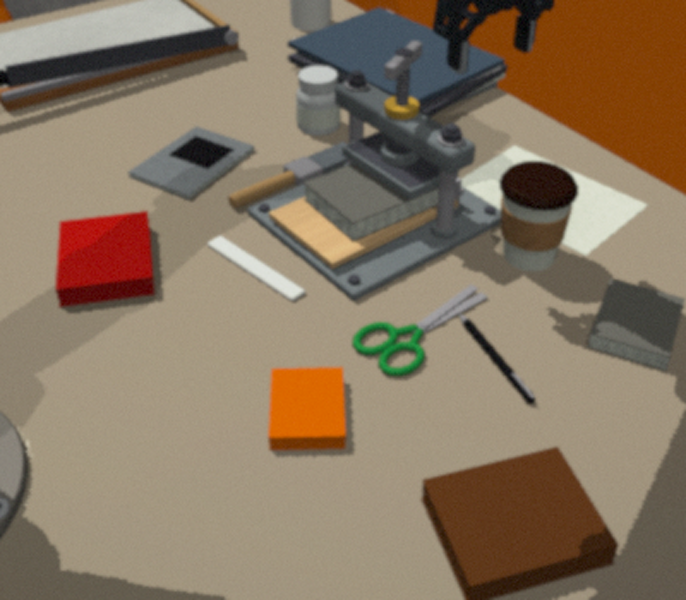

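The scene picture shows the press centre at about scene px (365,290). Five things look like the block:
- The grey block in the press, side px (345,250).
- The smaller grey one on the table, scene px (203,362).
- The brown, orange and red ones, which are excluded.

The larger grey one, on the bed, is the block. Next I'll fit the press pose.

```bash
cat > h.py <<'E'
import numpy as np,cv2
from scipy.spatial.transform import Rotation as R
from scipy.optimize import least_squares
from station import status, eyes, bot
def q2R(q): return R.from_quat([q[1],q[2],q[3],q[0]])
def cam(c,o=None):
    k=eyes.calibration(c)
    if c=="wrist":
        T=np.eye(4);T[:3,:3]=q2R(o["tool_rot"]).as_matrix();T[:3,3]=o["eef_pos"];T=T@k["T_tool_cam"]
        return k["intrinsics"],T[:3,:3],T[:3,3]
    return k["intrinsics"],q2R(k["attitude"]).as_matrix(),np.array(k["xyz"])
def proj(C,P):
    K,r,t=C;p=(np.atleast_2d(P)-t)@r@K.T;return p[:,:2]/p[:,2:]
def ray(C,uv,z):
    K,r,t=C;d=r@np.linalg.solve(K,[uv[0],uv[1],1]);return t+d*(z-t[2])/d[2]
def P2W(p,P):
    P=np.atleast_2d(P);c,s=np.cos(p[2]),np.sin(p[2])
    return np.c_[p[0]+c*P[:,0]-s*P[:,1],p[1]+s*P[:,0]+c*P[:,1],P[:,2]]
E
python3 - <<'E'
from h import *
S,D=cam("scene"),cam("side")
obs=[(S,(.09,-.1075,.012),(314.5,364)),(S,(.09,.1075,.012),(418.5,356)),(S,(0,-.085,.164),(321,292.5)),(S,(0,.085,.164),(410,284.5)),(S,(0,0,.154),(365.5,291)),
(D,(-.16,.1075,.012),(275.8,251)),(D,(-.16,-.1075,.012),(337.6,298)),(D,(.09,-.1075,.012),(421.5,253.6)),(D,(0,-.085,.164),(394,205)),(D,(0,.085,.164),(338,175)),(D,(0,0,.154),(364.4,188))]
f=lambda p:np.concatenate([proj(C,P2W(p,P))[0]-uv for C,P,uv in obs])
s=least_squares(f,[.75,-.05,0],loss="soft_l1");print(s.x,np.round(s.fun.reshape(-1,2),1))
np.save("press.npy",s.x)
for n,uv,z in [("bn+",(307/1.715+130,185/1.715+130),.045),("bn-",(354/1.715+130,225/1.715+130),.045)]:
    w=ray(D,uv,z);print(n,w)
# handle bar ends in side: crop (415,45) (393,72)
for uv in [(415,45),(395,66)]: print("bar",ray(D,(uv[0]/1.715+130,uv[1]/1.715+130),.22))
for uv in [(475,157),(513,215)]: print("barS",ray(S,(uv[0]/2+120,uv[1]/2+180),.22))
E
```

```text
[0.64094165 0.1064962  0.08344237] [[ 0.   6. ]
 [ 1.8  4.3]
 [-0.1 -1.1]
 [ 0.5 -0.7]
 [ 0.1 -0.7]
 [-1.8  0.8]
 [-0.4  4.6]
 [ 5.3  1.4]
 [ 0.3 -2.4]
 [ 0.2 -3.4]
 [ 0.3  2.6]]
bn+ [0.53866794 0.16173156 0.045     ]
bn- [0.53932403 0.05962357 0.045     ]
bar [0.66552422 0.11861828 0.22      ]
bar [0.61278714 0.0874674  0.22      ]
barS [0.61283883 0.08950874 0.22      ]
barS [0.67498314 0.1197343  0.22      ]
```

>>> apply_moves:
  travel:
    - [0,-3,0]
    - [0,-3,0]
    - [0,-3,0]
    - [0,-3,0]
    - [0,-3,0]
    - [0,-1.5,0]
    - [0,0,0]
  turn:
    - [0,0,0]
    - [0,0,0]
    - [0,0,0]
    - [0,0,0]
    - [0,0,0]
    - [-0.12,0,0]
    - [-0.12,0,0]
  grip: [0,0,0,0,0,0,0]

```text
t: 1.28
eef_pos: [0.5031, -0.0001, 0.2161]
tool_rot: [0.558, 0.435, 0.557, -0.435]
contact_force: [0.4, -0.1, -0.0]
gripper_width: 1.001
```

>>> apply_moves:
  travel:
    - [0,0,0]
    - [0,0,0]
    - [0,0,0]
    - [0,0,0]
    - [0,0,0]
    - [0,0,0]
    - [0,0,0]
    - [0,0,0]
  turn:
    - [-0.125,0,0]
    - [-0.125,0,0]
    - [-0.125,0,0]
    - [-0.125,0,0]
    - [-0.125,0,0]
    - [-0.125,0,0]
    - [-0.125,0,0]
    - [-0.125,0,0]
  grip: [0,0,0,0,0,0,0,0]

```text
t: 1.95
eef_pos: [0.5014, -0.0003, 0.2185]
tool_rot: [0.699, 0.114, 0.696, -0.115]
contact_force: [0.6, 0.2, -0.0]
gripper_width: 1.003
```

>>> apply_moves:
  travel:
    - [0,0,0]
    - [0,2,0]
    - [0,3,0]
    - [0,3,0]
    - [0,2,0]
    - [0,0,0]
  turn:
    - [-0.125,0,0]
    - [-0.125,0,0]
    - [-0.125,0,0]
    - [-0.125,0,0]
    - [-0.05,0,0]
    - [0,0,0]
  grip: [0,0,0,0,0,0]

```text
t: 2.45
eef_pos: [0.5032, 0.0999, 0.2195]
tool_rot: [0.704, -0.084, 0.7, 0.082]
contact_force: [-0.1, -0.2, 0.4]
gripper_width: 1.0
```

Run:
```python
from h import *
o=status.get_obs();print(o["t"],o["q"].round(2),o["eef_pos"].round(3));print(q2R(o["tool_rot"]).as_matrix().round(3))
im=eyes.read_camera("wrist");cv2.imwrite("pics/w1.png",im[:,:,::-1])
np.save("o1.npy",o,allow_pickle=True)
C=cam("wrist",o);p=np.load("press.npy");print(proj(C,P2W(p,[(-.16,.1075,.012),(-.16,-.1075,.012),(0,0,.154)])).round(0))
for r in eyes.masks_of("block","wrist")[:3]: print(r["score"],r["rect"])
```

```text
2.45 [-0.06  0.22 -0.29  1.92  0.08  1.    1.41] [0.503 0.1   0.219]
[[ 0.007 -0.234  0.972]
 [-0.001  0.972  0.234]
 [-1.    -0.003  0.006]]
[[418. 206.]
 [210. 174.]
 [282. 424.]]
0.97 [0.9, 274.8, 62.4, 374.2]
0.84 [58.3, 0.0, 180.5, 70.7]
0.69 [247.7, 232.0, 370.5, 324.4]
```

View pics/w1.png

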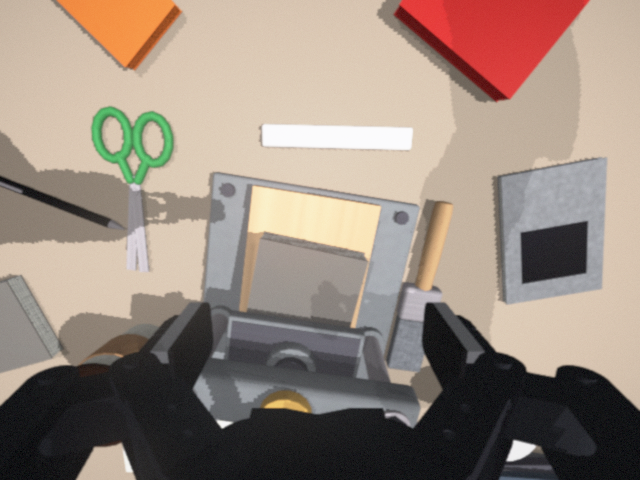

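The wrist view shows the base's near corners at (213,173) and (417,206), as the fit predicts, and the block's near top edge from (262,233) to (366,253).

Run:
```python
from h import *
o=np.load("o1.npy",allow_pickle=True).item();C=cam("wrist",o);p=np.load("press.npy")
def inv(w): 
    c,s=np.cos(p[2]),np.sin(p[2]);d=w[:2]-p[:2];return np.array([c*d[0]+s*d[1],-s*d[0]+c*d[1]])*1000
for n,uv,z in [("base-",(213,173),.012),("base+",(417,206),.012),("bed-",(250,186),.015),("bed+",(380,203),.015),("blk-",(262,233),.045),("blk+",(366,253),.045),("blk- bot",(258,233),.015)]:
    w=ray(C,uv,z);print(n,w.round(3),inv(w).round(1))
im=cv2.imread("pics/w1.png")[160:340,190:440];cv2.imwrite("pics/w1c.png",cv2.resize(im,(800,576),interpolation=cv2.INTER_CUBIC))
```

```text
base- [ 0.489 -0.011  0.012] [-161.5 -104.3]
base+ [0.473 0.199 0.012] [-160.1  106.2]
bed- [0.492 0.028 0.015] [-154.7  -65.6]
bed+ [0.478 0.16  0.015] [-157.8   67.3]
blk- [0.529 0.052 0.045] [-116.3  -44.7]
blk+ [0.525 0.155 0.045] [-111.8   57.7]
blk- bot [0.538 0.045 0.015] [-107.3  -52.5]
```

View pics/w1c.png

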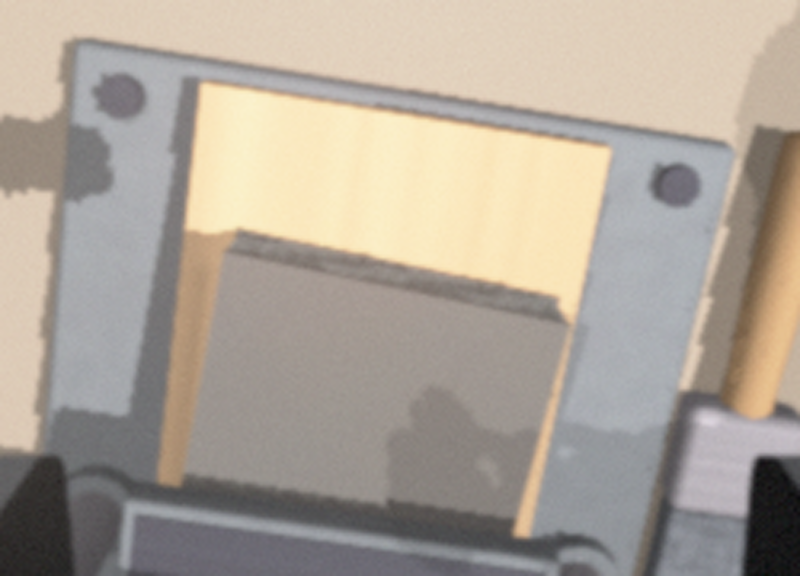

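Run:
```python
from h import *
o=np.load("o1.npy",allow_pickle=True).item();C=cam("wrist",o);p=np.load("press.npy")
def inv(w): 
    c,s=np.cos(p[2]),np.sin(p[2]);d=w[:2]-p[:2];return np.array([c*d[0]+s*d[1],-s*d[0]+c*d[1]])*1000
for n,uv,z in [("t-",(261.3,237.2),.044),("t+",(367.5,260.3),.044),("b-",(264.4,231.9),.015),("b+",(364,252.8),.015)]:
    w=ray(C,uv,z);print(n,w.round(3),inv(w).round(1))
for h in(.029,.044): print(inv(ray(C,(261.3,237.2),h)))
# TCP target in world for press (-.135, 0) and (-.096-..)
for x in(-.135,-.120,-.096): print(x,P2W(p,(x,0.006,.05)).round(4))
print(inv(o["eef_pos"]))
```

```text
t- [0.533 0.052 0.044] [-111.8  -45. ]
t+ [0.532 0.158 0.044] [-104.3   60.8]
b- [0.536 0.052 0.015] [-109.5  -46. ]
b+ [0.533 0.159 0.015] [-102.9   61.2]
[-107.35539734  -46.84894282]
[-111.75123563  -45.01928347]
-0.135 [[0.5059 0.1012 0.05  ]]
-0.12 [[0.5209 0.1025 0.05  ]]
-0.096 [[0.5448 0.1045 0.05  ]]
[-137.79834919    4.92476536]
```

>>> apply_moves:
  travel:
    - [2,0,0]
    - [3,0,0]
    - [3,0,0]
    - [3,0,0]
    - [2,0,0]
    - [0,0,0]
  turn:
    - [0.08,0,0]
    - [0.07,0,0]
    - [0,0,0]
    - [0,0,0]
    - [0,0,0]
    - [0,0,0]
  grip: [0.2,0.2,0.2,0.2,0.2,0.2]

```text
t: 3.05
eef_pos: [0.509, 0.0859, 0.0877]
tool_rot: [0.712, -0.02, 0.701, 0.014]
contact_force: [1.0, 0.6, -0.1]
gripper_width: 0.804
```

```bash
cat >> h.py <<'E'
def st(show=True):
    p=np.load("press.npy");o=status.get_obs();M=q2R(o["tool_rot"]).as_matrix()
    c,s=np.cos(p[2]),np.sin(p[2]);d=o["eef_pos"][:2]-p[:2]
    print("t %.2f press xy mm %.1f %.1f z %.1f"%(o["t"],*(1000*np.array([c*d[0]+s*d[1],-s*d[0]+c*d[1]])),1000*o["eef_pos"][2]),
     "yaw(y-axis rel press y) %.3f"%(np.arctan2(M[1,1],M[0,1])-np.pi/2-p[2]),"tilt",M[2].round(3),"F",o["contact_force"].round(1),"M",o["torque"].round(3),"w %.2f q7 %.2f"%(o["gripper_width"],o["q"][6]))
    return o
E
python3 -c "
from h import *;st()"
```

```text
t 3.05 press xy mm -133.2 -9.5 z 87.7 yaw(y-axis rel press y) -0.036 tilt [-1.    -0.009  0.015] F [ 1.   0.6 -0.1] M [0.014 0.01  0.005] w 0.80 q7 1.18
```

>>> apply_moves:
  travel:
    - [1.0,1.5,-0.3]
    - [2,0,0]
    - [1.5,0,0]
    - [0,0,0]
  turn:
    - [-0.036,0.015,0.009]
    - [0,0,0]
    - [0,0,0]
    - [0,0,0]
  grip: [0.2,0.2,0.2,0.2]

```text
t: 3.38
eef_pos: [0.5076, 0.0951, 0.0438]
tool_rot: [0.707, -0.027, 0.706, 0.024]
contact_force: [-0.3, 0.6, -0.0]
gripper_width: 0.797
```

Run:
```python
from h import *
o=st();im=eyes.read_camera("wrist");cv2.imwrite("pics/w2.png",im[:,:,::-1])
```

```text
t 3.38 press xy mm -133.9 -0.2 z 43.8 yaw(y-axis rel press y) -0.012 tilt [-1.    -0.004  0.001] F [-0.3  0.6 -0. ] M [-0.041  0.023 -0.007] w 0.80 q7 1.17
```

View pics/w2.png

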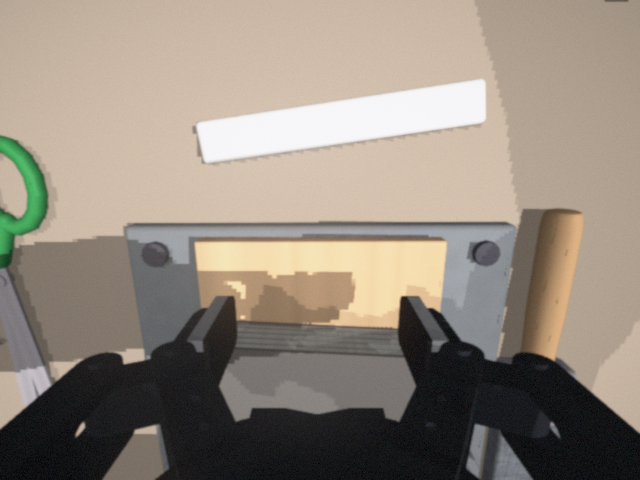

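The view is square to the press, with the block's near edge at rows 323–328 ahead of the fingers. I'll lower a little and push.

>>> apply_moves:
  travel:
    - [0.5,0.6,0]
    - [0,0,0.5]
    - [0,0,0.4]
    - [0,0,0.3]
    - [0,0,0.3]
    - [0,0,0.3]
    - [0,0,0.3]
  turn:
    - [-0.012,0,0]
    - [0,0,0]
    - [0,0,0]
    - [0,0,0]
    - [0,0,0]
    - [0,0,0]
    - [0,0,0]
  grip: [0.2,0.2,0.2,0.2,0.2,0.2,0.2]

```text
t: 4.02
eef_pos: [0.5352, 0.1023, 0.0461]
tool_rot: [0.711, -0.029, 0.702, 0.027]
contact_force: [-0.4, 0.1, -0.5]
gripper_width: 0.799
```

```bash
python3 -c "
from h import *;st()"
```

```text
t 4.02 press xy mm -105.8 4.6 z 46.1 yaw(y-axis rel press y) -0.004 tilt [-1.    -0.004  0.012] F [-0.4  0.1 -0.5] M [ 0.008 -0.01   0.006] w 0.80 q7 1.18
```

Run:
```python
from h import *
im=eyes.read_camera("wrist");cv2.imwrite("pics/w3.png",im[180:420,120:520,::-1].repeat(2,0).repeat(2,1))
im=eyes.read_camera("side");cv2.imwrite("pics/s3.png",cv2.resize(im[130:310,250:450,::-1],(660,594),interpolation=cv2.INTER_CUBIC))
```

```text
(no output)
```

View pics/s3.png

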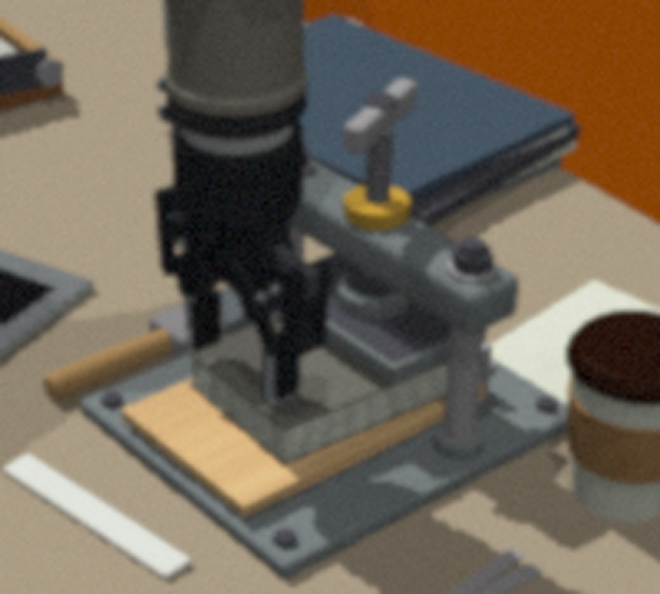

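View pics/w3.png

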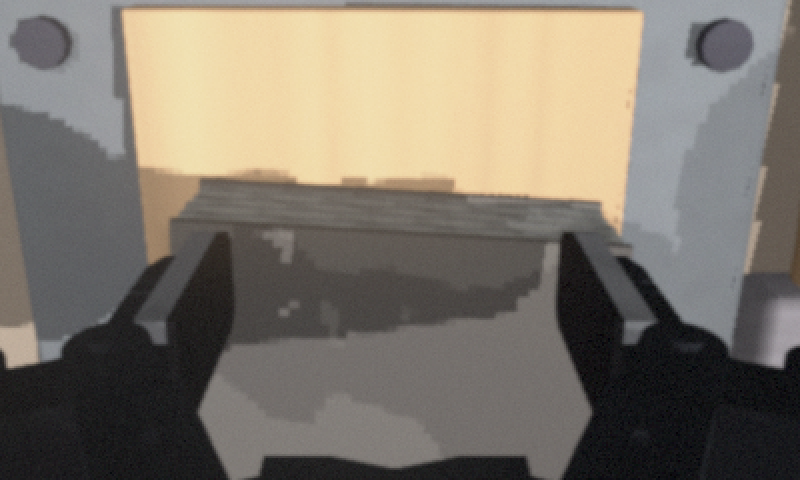

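The fingertips rode just above the block without touching it, because open pads stand farther back than I assumed. I'll back out, go lower and push again.

>>> apply_moves:
  travel:
    - [-0.3,0,-1]
    - [0,0,-1.2]
    - [0,0,-1]
    - [0,0,0]
  turn:
    - [0,0.012,0.004]
    - [0,0,0]
    - [0,0,0]
    - [0,0,0]
  grip: [0.2,0.2,0.2,0.2]

```text
t: 4.45
eef_pos: [0.5, 0.0993, 0.0489]
tool_rot: [0.705, -0.028, 0.708, 0.028]
contact_force: [-0.0, -0.7, -0.8]
gripper_width: 0.802
```

```bash
python3 -c "
from h import *;st()"
```

```text
t 4.45 press xy mm -141.1 4.6 z 48.9 yaw(y-axis rel press y) -0.004 tilt [-1.     0.001 -0.004] F [-0.  -0.7 -0.8] M [0.022 0.046 0.016] w 0.80 q7 1.17
```

>>> apply_moves:
  travel:
    - [0.8,0.1,0]
    - [0.6,0,0]
    - [0.3,0,0]
    - [0.2,0,0]
    - [0.1,0,0]
    - [0,0,0]
  turn:
    - [0,0,0]
    - [0,0,0]
    - [0,0,0]
    - [0,0,0]
    - [0,0,0]
    - [0,0,0]
  grip: [0.2,0.2,0.2,0.2,0.2,0.2]

```text
t: 4.95
eef_pos: [0.4996, 0.1004, 0.0265]
tool_rot: [0.705, -0.028, 0.708, 0.028]
contact_force: [0.0, 0.3, 0.3]
gripper_width: 0.798
```

```bash
python3 -c "
from h import *;st()"
```

```text
t 4.95 press xy mm -141.4 5.7 z 26.5 yaw(y-axis rel press y) -0.004 tilt [-1.     0.001 -0.005] F [0.  0.3 0.3] M [-0.025 -0.037  0.001] w 0.80 q7 1.16
```

>>> apply_moves:
  travel:
    - [0,0,0.8]
    - [0,0,0.6]
    - [0,0,0.4]
    - [0,0,0.3]
    - [0,0,0.3]
    - [0,0,0.3]
    - [0,0,0]
  turn:
    - [0,0,0]
    - [0,0,0]
    - [0,0,0]
    - [0,0,0]
    - [0,0,0]
    - [0,0,0]
    - [0,0,0]
  grip: [0.2,0.2,0.2,0.2,0.2,0.2,0.2]

```text
t: 5.53
eef_pos: [0.5289, 0.1017, 0.0261]
tool_rot: [0.704, -0.028, 0.709, 0.027]
contact_force: [0.3, 0.6, 0.5]
gripper_width: 0.8
```

```bash
python3 -c "
from h import *;st()"
```

```text
t 5.53 press xy mm -112.1 4.6 z 26.1 yaw(y-axis rel press y) -0.005 tilt [-1.    -0.001 -0.008] F [0.3 0.6 0.5] M [-0.055  0.059 -0.043] w 0.80 q7 1.17
```

>>> apply_moves:
  travel:
    - [0,0,0.3]
    - [0,0,0.3]
    - [0,0,0.2]
    - [0,0,0.2]
  turn:
    - [0,-0.006,0]
    - [0,0,0]
    - [0,0,0]
    - [0,0,0]
  grip: [0.2,0.2,0.2,0.2]

```text
t: 5.87
eef_pos: [0.5378, 0.1027, 0.0259]
tool_rot: [0.705, -0.028, 0.708, 0.028]
contact_force: [-2.4, -0.4, 0.9]
gripper_width: 0.801
```

Run:
```python
from h import *
o=st();im=eyes.read_camera("wrist");cv2.imwrite("pics/w4.png",im[180:420,120:520,::-1].repeat(2,0).repeat(2,1))
```

```text
t 5.87 press xy mm -103.1 4.8 z 25.9 yaw(y-axis rel press y) -0.004 tilt [-1.    -0.001 -0.004] F [-2.4 -0.4  0.9] M [-0.1    0.646 -0.047] w 0.80 q7 1.18
```

View pics/w4.png

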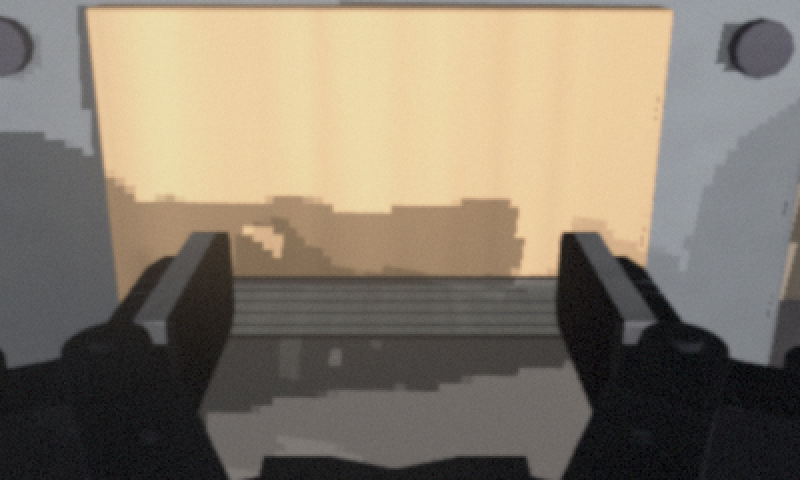

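The block edge now lies level across both fingers at about 2.4 N, so it's squared and sliding. Continuing to the stop.

>>> apply_moves:
  travel:
    - [0,0,0.25]
    - [0,0,0.2]
    - [0,0,0.2]
  turn:
    - [0,0,0]
    - [0,0,0]
    - [0,0,0]
  grip: [0.2,0.2,0.2]

```text
t: 6.17
eef_pos: [0.5443, 0.1034, 0.0258]
tool_rot: [0.705, -0.028, 0.708, 0.028]
contact_force: [-11.6, 0.3, 6.5]
gripper_width: 0.803
```

Run:
```python
from h import *
o=st();C=cam("wrist",o)
p=np.load("press.npy")
```

```text
t 6.17 press xy mm -96.6 5.0 z 25.8 yaw(y-axis rel press y) -0.004 tilt [-1.    -0.001 -0.005] F [-11.6   0.3   6.5] M [-0.058  2.188 -0.043] w 0.80 q7 1.18
```

>>> apply_moves:
  travel:
    - [0,0,0]
    - [0,0,-0.3]
    - [0,0,-1]
    - [0,0,-2]
    - [-1,0,-1]
    - [-3,0,0]
    - [-3,0,0]
    - [-3,0,0]
  turn:
    - [0,0,0]
    - [0,0,0]
    - [0,0,0]
    - [0,0,0]
    - [0,0,0]
    - [0,0,0]
    - [0,0,0]
    - [0,0,0]
  grip: [0.2,0.2,0.2,0.2,0.2,0.2,0.2,0.2]

```text
t: 6.83
eef_pos: [0.4958, 0.0992, 0.1231]
tool_rot: [0.703, -0.029, 0.71, 0.028]
contact_force: [0.7, 0.1, -1.2]
gripper_width: 0.8
```

>>> apply_moves:
  travel:
    - [-3,0,0]
    - [-3,0,0]
    - [-3,0,0]
    - [-2,0,0]
    - [0,0,0]
  turn:
    - [0,0,0]
    - [0,0,0]
    - [0,0,0]
    - [0,0,0]
    - [0,0,0]
  grip: [0.2,0.2,0.2,0.2,0.2]

```text
t: 7.25
eef_pos: [0.4978, 0.1002, 0.2451]
tool_rot: [0.709, -0.028, 0.705, 0.029]
contact_force: [0.3, -0.1, 1.0]
gripper_width: 0.794
```

Run:
```python
from h import *
o=st();C=cam("wrist",o);np.save("o5.npy",o,allow_pickle=True)
im=eyes.read_camera("wrist");cv2.imwrite("pics/w5.png",im[:,:,::-1])
p=np.load("press.npy")
for n in("block","handle_grip"):
  for r in eyes.masks_of(n,"wrist")[:3]: print(n,r["score"],r["rect"])
print(proj(C,P2W(p,[(-.085,.05,.015),(-.085,-.05,.015),(-.085,.05,.045),(-.085,-.05,.045),(0,0,.22)])).round(0))
```

```text
t 7.25 press xy mm -143.1 5.6 z 245.1 yaw(y-axis rel press y) -0.003 tilt [-1.     0.     0.006] F [ 0.3 -0.1  1. ] M [ 0.047 -0.007  0.026] w 0.79 q7 1.27
block 0.86 [45.8, 1.6, 161.3, 111.3]
block 0.84 [357.0, 0.0, 524.4, 84.3]
block 0.69 [269.9, 261.1, 371.4, 314.4]
[[355. 259.]
 [268. 259.]
 [358. 268.]
 [264. 268.]
 [308. 481.]]
```

View pics/w5.png

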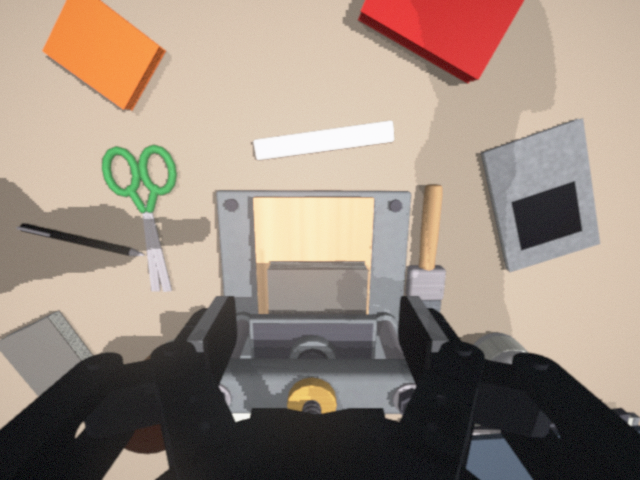

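The block's near edge at row ~262 matches the home prediction (259), and it looks square. Now I'll go above the handle.

>>> apply_moves:
  travel:
    - [-3,0,0]
    - [-3,0,1]
    - [0,0,3]
    - [0,0,3]
    - [0,0,3]
    - [0,0,3]
    - [0,-0.5,1]
    - [0,0,0]
  turn:
    - [0,0,0]
    - [0,0,0]
    - [0,0,0]
    - [0,0,0]
    - [0,0,0]
    - [0,0,0]
    - [0,0,0]
    - [0,0,0]
  grip: [0.2,0.2,0.2,0.2,0.2,0.2,0.2,0.2]

```text
t: 8.07
eef_pos: [0.633, 0.1036, 0.2841]
tool_rot: [0.698, -0.032, 0.715, 0.026]
contact_force: [-1.0, -0.7, 0.2]
gripper_width: 0.803
```

Run:
```python
from h import *
o=st();C=cam("wrist",o);np.save("o6.npy",o,allow_pickle=True)
im=eyes.read_camera("wrist")
p=np.load("press.npy")
print(proj(C,P2W(p,[(0,0,.211),(0,0,.154)])).round(0))
for r in eyes.masks_of("handle_grip","wrist")[:3]:
    print(r["score"],r["rect"]);m=r["region"].astype(np.uint8)
    c=max(cv2.findContours(m,0,2)[0],key=cv2.contourArea);print(cv2.minAreaRect(c))
cv2.imwrite("pics/w6.png",cv2.resize(im[130:430,120:520,::-1],(800,600)))
```

```text
t 8.07 press xy mm -8.1 -2.2 z 284.1 yaw(y-axis rel press y) -0.001 tilt [-1.    -0.007 -0.025] F [-1.  -0.7  0.2] M [-0.051  0.029  0.024] w 0.80 q7 1.31
[[320. 266.]
 [320. 245.]]
0.62 [293.4, 212.0, 352.2, 320.3]
((320.8000183105469, 263.3999938964844), (115.73934936523438, 31.622772216796875), 71.56504821777344)
0.53 [200.1, 70.2, 449.2, 317.6]
((322.3470153808594, 194.42138671875), (244.11712646484375, 244.8863067626953), 0.6295986175537109)
```

View pics/w6.png

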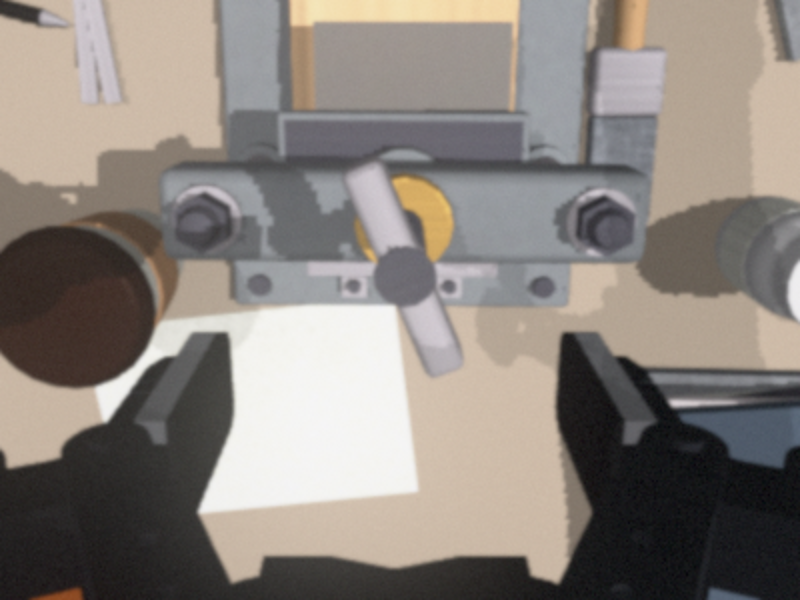

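Run:
```python
from h import *
o=np.load("o6.npy",allow_pickle=True).item();C=cam("wrist",o);p=np.load("press.npy")
a=ray(C,(302.5,216),.22);b=ray(C,(342.5,312.5),.22);h=ray(C,(322,267.5),.222);M=q2R(o["tool_rot"]).as_matrix()
print(a,b,(a+b)/2,h,np.hypot(*(b-a)[:2]))
print("ang in tool: d_y,d_z",M[:,1]@(b-a),M[:,2]@(b-a),np.arctan2(M[:,1]@(b-a),M[:,2]@(b-a)))
c=(a+b)/2-o["eef_pos"];print("tool offs",(M.T@c).round(4))
print("nut",ray(C,((404/2+120),(222/2+130)),.154),p)
```

```text
[0.60594766 0.09254433 0.22      ] [0.66975589 0.12439269 0.22      ] [0.63785178 0.10846851 0.22      ] [0.63832678 0.10770345 0.222     ] 0.07131485464293363
ang in tool: d_y,d_z 0.026498484001008137 0.06618319217728541 0.38083466937985094
tool offs [0.0639 0.0049 0.0068]
nut [0.63744749 0.10809799 0.154     ] [0.64094165 0.1064962  0.08344237]
```

>>> apply_moves:
  travel:
    - [0,0.5,0.5]
    - [0,0,0]
    - [0,0,0]
    - [0,0,0]
  turn:
    - [0,-0.025,0.007]
    - [-0.125,0,0]
    - [-0.125,0,0]
    - [-0.125,0,0]
  grip: [0.4,0.4,0.4,0.4]

```text
t: 8.5
eef_pos: [0.6288, 0.1114, 0.2823]
tool_rot: [0.686, -0.163, 0.69, 0.163]
contact_force: [0.4, -0.6, 0.1]
gripper_width: 0.6
```

```bash
cat >> h.py <<'E'
def off(tx=.6377,ty=.1082,tz=.211,ang=.381):
    o=st();p=np.load("press.npy");M=q2R(o["tool_rot"]).as_matrix()
    e=np.arctan2(M[1,2],M[0,2])-p[2]
    d=M.T@(np.array([tx,ty,tz])-o["eef_pos"])*100
    print("need cm",d.round(2),"tool z yaw rel press %.3f"%e)
E
python3 -c "
from h import *;off()"
```

```text
t 8.50 press xy mm -11.7 5.9 z 282.3 yaw(y-axis rel press y) 0.382 tilt [-1.     0.003 -0.006] F [ 0.4 -0.6  0.1] M [ 0.004  0.015 -0.01 ] w 0.60 q7 1.66
need cm [ 7.13 -0.7   0.69] tool z yaw rel press 0.382
```

>>> apply_moves:
  travel:
    - [0,-0.7,0.7]
    - [0,0,0]
    - [2,0,0]
    - [2,0,0]
  turn:
    - [0,0,0]
    - [0,0,0]
    - [0,0,0]
    - [0,0,0]
  grip: [0.4,0.4,0.4,0.4]

```text
t: 8.83
eef_pos: [0.6374, 0.1088, 0.2463]
tool_rot: [0.689, -0.161, 0.688, 0.162]
contact_force: [-1.1, -0.0, -0.5]
gripper_width: 0.596
```

```bash
python3 -c "
from h import *;off()"
```

```text
t 8.83 press xy mm -3.3 2.6 z 246.3 yaw(y-axis rel press y) 0.377 tilt [-1.     0.001  0.001] F [-1.1 -0.  -0.5] M [-0.035 -0.     0.02 ] w 0.60 q7 1.65
need cm [ 3.53 -0.07 -0.01] tool z yaw rel press 0.377
```

>>> apply_moves:
  travel:
    - [2,-0.05,0]
    - [1.2,0,0]
    - [0.2,0,0]
    - [0,0,0]
    - [0,0,0]
    - [0,0,0]
    - [0,0,0]
    - [0,0,0]
  turn:
    - [0,0,0]
    - [0,0,0]
    - [0,0,0]
    - [0,0,0]
    - [0,0,0]
    - [0,0,0]
    - [0,0,0]
    - [0,0,0]
  grip: [0.5,0.5,0.6,1,1,1,1,1]
  newtons: 60

```text
t: 9.5
eef_pos: [0.6358, 0.108, 0.2109]
tool_rot: [0.689, -0.156, 0.69, 0.157]
contact_force: [1.0, 0.0, -0.2]
gripper_width: 0.002
```

```bash
python3 -c "
from h import *;off()"
```

```text
t 9.50 press xy mm -5.0 1.9 z 210.9 yaw(y-axis rel press y) 0.363 tilt [-1.     0.    -0.001] F [ 1.   0.  -0.2] M [-0.021  0.011  0.002] w 0.00 q7 1.63
need cm [-0.01 -0.07  0.18] tool z yaw rel press 0.363
```

The gripper shut completely, so it missed the bar. I'll look from two cameras in one picture.

Run:
```python
from h import *
f=lambda im,s:cv2.resize(im,s,interpolation=cv2.INTER_CUBIC)
w=eyes.read_camera("wrist");s=eyes.read_camera("side");c=eyes.read_camera("scene")
A=f(w[150:450,160:480],(400,375));B=f(s[110:240,300:439],(400,375));Cc=f(c[190:340,300:460],(400,375))
# what we have: wrist + side
cv2.imwrite("pics/c7.png",np.hstack([A,B])[:,:,::-1]);cv2.imwrite("pics/scene7.png",c[:,:,::-1])
```

```text
(no output)
```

View pics/c7.png

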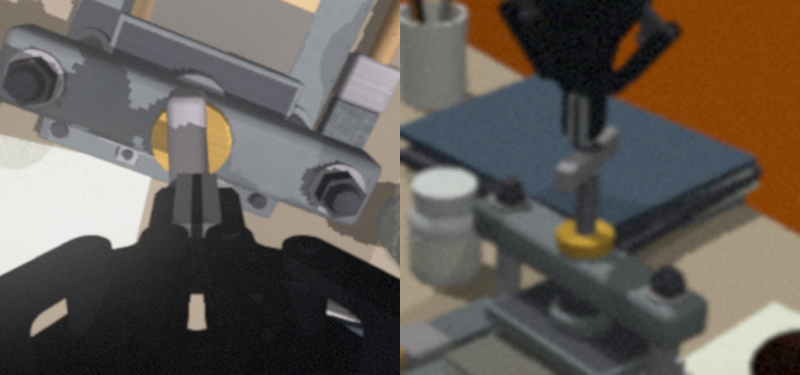

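Side view: the closed fingertips sit just above the bar, at side crop (585,140), with the bar at (590,160). Checking the opening and row of the tips in the earlier wrist view puts them about 20 mm behind the reported TCP, not ahead of it. That also explains riding over the block. So I'll open and go about 36 mm lower, watching the force.

>>> apply_moves:
  travel:
    - [-0.3,0,0]
    - [0,0,0]
    - [0,0,0]
    - [0,-0.1,0.15]
    - [0.8,0,0]
    - [0.8,0,0]
    - [0.5,0,0]
  turn:
    - [0,0,0]
    - [0,0,0]
    - [0,0,0]
    - [-0.015,0,0]
    - [0,0,0]
    - [0,0,0]
    - [0,0,0]
  grip: [0.5,0.5,0.5,0.5,0.5,0.5,0.5]

```text
t: 10.23
eef_pos: [0.6387, 0.1079, 0.193]
tool_rot: [0.689, -0.162, 0.688, 0.162]
contact_force: [0.6, 0.3, -0.1]
gripper_width: 0.501
```

```bash
python3 -c "
from h import *;off(tz=.175)"
```

```text
t 10.23 press xy mm -2.1 1.5 z 193.0 yaw(y-axis rel press y) 0.379 tilt [-1.    -0.     0.002] F [ 0.6  0.3 -0.1] M [-0.008  0.016  0.034] w 0.50 q7 1.64
need cm [ 1.8   0.08 -0.08] tool z yaw rel press 0.379
```

>>> apply_moves:
  travel:
    - [0.6,0.05,0]
    - [0.6,0,0]
    - [0.5,0,0]
    - [0,0,0]
    - [0,0,0]
    - [0,0,0]
    - [0,0,0]
    - [0,0,0]
  turn:
    - [0,0,0]
    - [0,0,0]
    - [0,0,0]
    - [0,0,0]
    - [0,0,0]
    - [0,0,0]
    - [0,0,0]
    - [0,0,0]
  grip: [0.5,0.5,0.5,1,1,1,1,1]
  newtons: 60

```text
t: 10.9
eef_pos: [0.6375, 0.1056, 0.1705]
tool_rot: [0.687, -0.162, 0.689, 0.161]
contact_force: [0.4, -1.1, -2.1]
gripper_width: 0.157
```

```bash
python3 -c "
from h import *;off(tz=.175)"
```

```text
t 10.90 press xy mm -3.5 -0.6 z 170.5 yaw(y-axis rel press y) 0.378 tilt [-1.    -0.001 -0.003] F [ 0.4 -1.1 -2.1] M [ 0.005 -0.06   0.151] w 0.16 q7 1.63
need cm [-0.45  0.22  0.13] tool z yaw rel press 0.378
```

Gripped: the 13.3 mm opening matches the bar. Starting to turn clockwise, sinking along with it.

>>> apply_moves:
  travel:
    - [0.025,0,0]
    - [0.025,0,0]
    - [0.025,0,0]
    - [0.025,0,0]
  turn:
    - [0.1,0,0]
    - [0.1,0,0]
    - [0.1,0,0]
    - [0.1,0,0]
  grip: [1,1,1,1]

```text
t: 11.23
eef_pos: [0.6372, 0.1068, 0.1694]
tool_rot: [0.706, -0.018, 0.708, 0.017]
contact_force: [1.1, -0.7, -3.7]
gripper_width: 0.161
```

```bash
python3 -c "
from h import *;off(tz=.175)"
```

```text
t 11.23 press xy mm -3.7 0.6 z 169.4 yaw(y-axis rel press y) -0.034 tilt [-1.    -0.001 -0.002] F [ 1.1 -0.7 -3.7] M [ 0.074 -0.028  0.229] w 0.16 q7 1.26
need cm [-0.56  0.14  0.05] tool z yaw rel press -0.034
```

>>> apply_moves:
  travel:
    - [0.025,0,0]
    - [0.025,0,0]
    - [0.025,0,0]
    - [0.025,0,0]
  turn:
    - [0.1,0,0]
    - [0.1,0,0]
    - [0.1,0,0]
    - [0.1,0,0]
  grip: [1,1,1,1]

```text
t: 11.57
eef_pos: [0.6375, 0.108, 0.1683]
tool_rot: [0.695, 0.129, 0.696, -0.129]
contact_force: [1.1, -0.7, -2.7]
gripper_width: 0.156
```

```bash
python3 -c "
from h import *;off(tz=.175)"
```

```text
t 11.57 press xy mm -3.3 1.8 z 168.3 yaw(y-axis rel press y) -0.451 tilt [-1.    -0.    -0.001] F [ 1.1 -0.7 -2.7] M [ 0.043 -0.224  0.271] w 0.16 q7 0.88
need cm [-0.67  0.02  0.01] tool z yaw rel press -0.451
```

>>> apply_moves:
  travel:
    - [0.025,0,0]
    - [0.025,0,0]
    - [0.025,0,0]
  turn:
    - [0.1,0,0]
    - [0.1,0,0]
    - [0.1,0,0]
  grip: [1,1,1]

```text
t: 11.82
eef_pos: [0.638, 0.1088, 0.1675]
tool_rot: [0.667, 0.236, 0.666, -0.236]
contact_force: [1.4, -0.5, -2.5]
gripper_width: 0.156
```

```bash
python3 -c "
from h import *;st()"
```

```text
t 11.82 press xy mm -2.8 2.6 z 167.5 yaw(y-axis rel press y) -0.764 tilt [-1.     0.001  0.   ] F [ 1.4 -0.5 -2.5] M [-0.135 -0.363  0.276] w 0.16 q7 0.60
```

>>> apply_moves:
  travel:
    - [0.025,0,0]
    - [0.025,0,0]
    - [0.025,0,0]
  turn:
    - [0.1,0,0]
    - [0.1,0,0]
    - [0.1,0,0]
  grip: [1,1,1]

```text
t: 12.07
eef_pos: [0.6387, 0.1094, 0.1667]
tool_rot: [0.622, 0.338, 0.621, -0.336]
contact_force: [1.7, -0.5, -2.7]
gripper_width: 0.157
```

```bash
python3 -c "
from h import *;st()"
```

```text
t 12.07 press xy mm -2.0 3.1 z 166.7 yaw(y-axis rel press y) -1.077 tilt [-1.     0.003  0.001] F [ 1.7 -0.5 -2.7] M [-0.017 -0.211  0.243] w 0.16 q7 0.32
```

>>> apply_moves:
  travel:
    - [0.025,0,0]
    - [0.025,0,0]
    - [0.025,0,0]
  turn:
    - [0.1,0,0]
    - [0.1,0,0]
    - [0.1,0,0]
  grip: [1,1,1]

```text
t: 12.32
eef_pos: [0.6396, 0.1098, 0.1659]
tool_rot: [0.563, 0.431, 0.56, -0.429]
contact_force: [2.6, -1.8, -3.5]
gripper_width: 0.158
```

```bash
python3 -c "
from h import *;st()"
```

```text
t 12.32 press xy mm -1.1 3.4 z 165.9 yaw(y-axis rel press y) -1.390 tilt [-1.     0.005  0.001] F [ 2.6 -1.8 -3.5] M [-0.159 -0.265  0.232] w 0.16 q7 0.04
```

>>> apply_moves:
  travel:
    - [0.025,0,0]
    - [0.025,0,0]
  turn:
    - [0.1,0,0]
    - [0.1,0,0]
  grip: [1,1]

```text
t: 12.48
eef_pos: [0.6403, 0.1099, 0.1654]
tool_rot: [0.515, 0.488, 0.512, -0.484]
contact_force: [3.1, -1.0, -3.0]
gripper_width: 0.161
```

```bash
python3 -c "
from h import *;st()"
```

```text
t 12.48 press xy mm -0.4 3.4 z 165.4 yaw(y-axis rel press y) -1.599 tilt [-1.     0.006  0.   ] F [ 3.1 -1.  -3. ] M [-0.067 -0.135  0.218] w 0.16 q7 -0.15
```

>>> apply_moves:
  travel:
    - [0.025,0,0]
    - [0.025,0,0]
  turn:
    - [0.1,0,0]
    - [0.1,0,0]
  grip: [1,1]

```text
t: 12.65
eef_pos: [0.6409, 0.1098, 0.1649]
tool_rot: [0.462, 0.539, 0.458, -0.535]
contact_force: [2.4, -0.6, -2.8]
gripper_width: 0.153
```

```bash
python3 -c "
from h import *;st()"
```

```text
t 12.65 press xy mm 0.3 3.3 z 164.9 yaw(y-axis rel press y) -1.808 tilt [-1.     0.008 -0.001] F [ 2.4 -0.6 -2.8] M [-0.13  -0.139  0.242] w 0.15 q7 -0.33
```

>>> apply_moves:
  travel:
    - [0.025,0,0]
    - [0.025,0,0]
  turn:
    - [0.1,0,0]
    - [0.1,0,0]
  grip: [1,1]

```text
t: 12.82
eef_pos: [0.6416, 0.1096, 0.1644]
tool_rot: [0.404, 0.585, 0.399, -0.58]
contact_force: [2.4, -1.5, -3.7]
gripper_width: 0.157
```

```bash
python3 -c "
from h import *;st()"
```

```text
t 12.82 press xy mm 0.9 3.1 z 164.4 yaw(y-axis rel press y) -2.017 tilt [-1.     0.009 -0.002] F [ 2.4 -1.5 -3.7] M [ 0.029 -0.218  0.206] w 0.16 q7 -0.52
```

>>> apply_moves:
  travel:
    - [0.025,0,0]
    - [0.025,0,0]
  turn:
    - [0.1,0,0]
    - [0.1,0,0]
  grip: [1,1]

```text
t: 12.98
eef_pos: [0.6422, 0.1094, 0.1639]
tool_rot: [0.341, 0.624, 0.336, -0.618]
contact_force: [2.3, -1.8, -4.0]
gripper_width: 0.159
```

```bash
python3 -c "
from h import *;st()"
```

```text
t 12.98 press xy mm 1.5 2.8 z 163.9 yaw(y-axis rel press y) -2.227 tilt [-1.     0.01  -0.004] F [ 2.3 -1.8 -4. ] M [-0.251  0.049  0.3  ] w 0.16 q7 -0.71
```

>>> apply_moves:
  travel:
    - [0.025,0,0]
    - [0.025,0,0]
  turn:
    - [0.1,0,0]
    - [0.1,0,0]
  grip: [1,1]

```text
t: 13.15
eef_pos: [0.6427, 0.109, 0.1633]
tool_rot: [0.274, 0.656, 0.269, -0.649]
contact_force: [1.6, -3.1, -2.8]
gripper_width: 0.151
```

```bash
python3 -c "
from h import *;st()"
```

```text
t 13.15 press xy mm 1.9 2.4 z 163.3 yaw(y-axis rel press y) -2.436 tilt [-1.     0.01  -0.007] F [ 1.6 -3.1 -2.8] M [-0.283  0.112  0.258] w 0.15 q7 -0.89
```

>>> apply_moves:
  travel:
    - [0.025,0,0]
  turn:
    - [0.1,0,0]
  grip: [1]

```text
t: 13.23
eef_pos: [0.6429, 0.1088, 0.1631]
tool_rot: [0.24, 0.67, 0.235, -0.662]
contact_force: [3.6, -2.1, -3.7]
gripper_width: 0.158
```

```bash
python3 -c "
from h import *;st()"
```

```text
t 13.23 press xy mm 2.1 2.1 z 163.1 yaw(y-axis rel press y) -2.541 tilt [-1.     0.01  -0.008] F [ 3.6 -2.1 -3.7] M [ 0.005 -0.15   0.181] w 0.16 q7 -0.98
```

>>> apply_moves:
  travel:
    - [0.025,0,0]
  turn:
    - [0.1,0,0]
  grip: [1]

```text
t: 13.32
eef_pos: [0.6431, 0.1085, 0.1628]
tool_rot: [0.204, 0.682, 0.2, -0.674]
contact_force: [1.1, -2.2, -2.0]
gripper_width: 0.155
```

```bash
python3 -c "
from h import *;st()"
```

```text
t 13.32 press xy mm 2.3 1.8 z 162.8 yaw(y-axis rel press y) -2.646 tilt [-1.     0.009 -0.009] F [ 1.1 -2.2 -2. ] M [-0.212  0.039  0.269] w 0.16 q7 -1.07
```

>>> apply_moves:
  travel:
    - [0.025,0,0]
  turn:
    - [0.1,0,0]
  grip: [1]

```text
t: 13.4
eef_pos: [0.6433, 0.1083, 0.1625]
tool_rot: [0.168, 0.691, 0.164, -0.683]
contact_force: [2.4, -2.9, -2.6]
gripper_width: 0.154
```

```bash
python3 -c "
from h import *;st()"
```

```text
t 13.40 press xy mm 2.5 1.6 z 162.5 yaw(y-axis rel press y) -2.750 tilt [-1.     0.009 -0.01 ] F [ 2.4 -2.9 -2.6] M [-0.238  0.092  0.269] w 0.15 q7 -1.16
```

```bash
cat >> h.py <<'E'
def mz(n=6):
    a=[]
    for _ in range(n):
        o=status.get_obs();a.append([o["torque"][2],o["joint_torque"][6]]);eyes.read_camera("wrist")
    a=np.array(a);print("first",a[0].round(3),"mean",a.mean(0).round(3),"sd",a.std(0).round(3))
E
python3 -c "
from h import *;st();mz()"
```

```text
t 13.40 press xy mm 2.5 1.6 z 162.5 yaw(y-axis rel press y) -2.750 tilt [-1.     0.009 -0.01 ] F [ 2.4 -2.9 -2.6] M [-0.238  0.092  0.269] w 0.15 q7 -1.16
first [0.269 1.193] mean [-0.153  0.152] sd [0.199 0.61 ]
```

>>> apply_moves:
  travel:
    - [0.025,0,0]
  turn:
    - [0.1,0,0]
  grip: [1]

```text
t: 13.78
eef_pos: [0.6434, 0.108, 0.1623]
tool_rot: [0.137, 0.698, 0.133, -0.69]
contact_force: [3.9, -2.4, -4.0]
gripper_width: 0.156
```

```bash
python3 -c "
from h import *;st();mz()"
```

```text
t 13.78 press xy mm 2.6 1.3 z 162.3 yaw(y-axis rel press y) -2.841 tilt [-1.     0.008 -0.011] F [ 3.9 -2.4 -4. ] M [-0.209 -0.349  0.252] w 0.16 q7 -1.24
first [0.252 2.173] mean [-0.057  0.365] sd [0.163 0.902]
```

>>> apply_moves:
  travel:
    - [0.025,0,0]
  turn:
    - [0.1,0,0]
  grip: [1]

```text
t: 14.17
eef_pos: [0.6435, 0.1077, 0.1621]
tool_rot: [0.103, 0.704, 0.099, -0.695]
contact_force: [5.4, -3.0, -4.0]
gripper_width: 0.158
```

```bash
python3 -c "
from h import *;st();mz()"
```

```text
t 14.17 press xy mm 2.6 1.0 z 162.1 yaw(y-axis rel press y) -2.939 tilt [-1.     0.007 -0.012] F [ 5.4 -3.  -4. ] M [-0.334 -0.516  0.248] w 0.16 q7 -1.33
first [0.248 2.173] mean [-0.064  0.381] sd [0.169 0.891]
```

>>> apply_moves:
  travel:
    - [0.025,0,0]
    - [0.025,0,0]
  turn:
    - [0.1,0,0]
    - [0.1,0,0]
  grip: [1,1]

```text
t: 14.63
eef_pos: [0.6436, 0.1071, 0.1615]
tool_rot: [0.032, 0.711, 0.029, -0.702]
contact_force: [3.5, -3.9, -3.8]
gripper_width: 0.156
```

```bash
python3 -c "
from h import *;st()"
```

```text
t 14.63 press xy mm 2.7 0.4 z 161.5 yaw(y-axis rel press y) -3.138 tilt [-1.     0.005 -0.013] F [ 3.5 -3.9 -3.8] M [-0.548 -0.368  0.262] w 0.16 q7 -1.50
```

>>> apply_moves:
  travel:
    - [0.025,0,0]
    - [0.025,0,0]
  turn:
    - [0.1,0,0]
    - [0.1,0,0]
  grip: [1,1]

```text
t: 14.8
eef_pos: [0.6437, 0.1065, 0.161]
tool_rot: [-0.04, 0.711, -0.042, -0.701]
contact_force: [3.7, -3.2, -3.3]
gripper_width: 0.156
```

```bash
python3 -c "
from h import *;st()"
```

```text
t 14.80 press xy mm 2.7 -0.2 z 161.0 yaw(y-axis rel press y) -3.342 tilt [-1.     0.003 -0.014] F [ 3.7 -3.2 -3.3] M [-0.675 -0.352  0.308] w 0.16 q7 -1.67
```

>>> apply_moves:
  travel:
    - [0.025,0,0]
    - [0.025,0,0]
  turn:
    - [0.1,0,0]
    - [0.1,0,0]
  grip: [1,1]

```text
t: 14.97
eef_pos: [0.6435, 0.1059, 0.1605]
tool_rot: [-0.111, 0.703, -0.114, -0.693]
contact_force: [1.2, -2.8, -2.4]
gripper_width: 0.154
```

```bash
python3 -c "
from h import *;st()"
```

```text
t 14.97 press xy mm 2.5 -0.8 z 160.5 yaw(y-axis rel press y) -3.545 tilt [-1.     0.001 -0.015] F [ 1.2 -2.8 -2.4] M [-0.699 -0.085  0.416] w 0.15 q7 -1.85
```

>>> apply_moves:
  travel:
    - [0.025,0,0]
    - [0.025,0,0]
  turn:
    - [0.1,0,0]
    - [0.1,0,0]
  grip: [1,1]

```text
t: 15.13
eef_pos: [0.6433, 0.1053, 0.16]
tool_rot: [-0.182, 0.688, -0.184, -0.678]
contact_force: [2.6, -4.0, -2.3]
gripper_width: 0.155
```

```bash
python3 -c "
from h import *;st()"
```

```text
t 15.13 press xy mm 2.2 -1.4 z 160.0 yaw(y-axis rel press y) -3.748 tilt [-1.    -0.    -0.015] F [ 2.6 -4.  -2.3] M [-0.865 -0.264  0.369] w 0.16 q7 -2.02
```

>>> apply_moves:
  travel:
    - [0.025,0,0]
    - [0.025,0,0]
  turn:
    - [0.1,0,0]
    - [0.1,0,0]
  grip: [1,1]

```text
t: 15.3
eef_pos: [0.6429, 0.1047, 0.1595]
tool_rot: [-0.25, 0.666, -0.252, -0.656]
contact_force: [3.5, -4.6, -3.0]
gripper_width: 0.16
```

```bash
python3 -c "
from h import *;st()"
```

```text
t 15.30 press xy mm 1.8 -1.9 z 159.5 yaw(y-axis rel press y) -3.951 tilt [-1.    -0.002 -0.015] F [ 3.5 -4.6 -3. ] M [-0.813 -0.174  0.315] w 0.16 q7 -2.19
```

>>> apply_moves:
  travel:
    - [0.025,0,0]
    - [0.025,0,0]
  turn:
    - [0.1,0,0]
    - [0.1,0,0]
  grip: [1,1]

```text
t: 15.47
eef_pos: [0.6424, 0.1043, 0.159]
tool_rot: [-0.315, 0.637, -0.318, -0.627]
contact_force: [1.1, -4.6, -1.5]
gripper_width: 0.155
```

```bash
python3 -c "
from h import *;st()"
```

```text
t 15.47 press xy mm 1.3 -2.3 z 159.0 yaw(y-axis rel press y) -4.154 tilt [-1.    -0.003 -0.014] F [ 1.1 -4.6 -1.5] M [-0.619  0.075  0.301] w 0.15 q7 -2.36
```

>>> apply_moves:
  travel:
    - [0.025,0,0]
  turn:
    - [0.1,0,0]
  grip: [1]

```text
t: 15.55
eef_pos: [0.6422, 0.1041, 0.1587]
tool_rot: [-0.347, 0.62, -0.349, -0.61]
contact_force: [3.0, -3.3, -2.5]
gripper_width: 0.153
```

```bash
python3 -c "
from h import *;st()"
```

```text
t 15.55 press xy mm 1.0 -2.5 z 158.7 yaw(y-axis rel press y) -4.255 tilt [-1.    -0.004 -0.014] F [ 3.  -3.3 -2.5] M [-0.592  0.144  0.325] w 0.15 q7 -2.44
```

>>> apply_moves:
  travel:
    - [0.025,0,0]
  turn:
    - [0.1,0,0]
  grip: [1]

```text
t: 15.63
eef_pos: [0.6418, 0.1039, 0.1585]
tool_rot: [-0.378, 0.602, -0.38, -0.592]
contact_force: [2.8, -5.5, -2.7]
gripper_width: 0.156
```

```bash
python3 -c "
from h import *;st()"
```

```text
t 15.63 press xy mm 0.7 -2.6 z 158.5 yaw(y-axis rel press y) -4.356 tilt [-1.    -0.005 -0.014] F [ 2.8 -5.5 -2.7] M [-0.897 -0.042  0.367] w 0.16 q7 -2.53
```

>>> apply_moves:
  travel:
    - [0.025,0,0]
  turn:
    - [0.1,0,0]
  grip: [1]

```text
t: 15.72
eef_pos: [0.6416, 0.1038, 0.1582]
tool_rot: [-0.408, 0.582, -0.41, -0.572]
contact_force: [2.2, -4.2, -2.3]
gripper_width: 0.154
```

```bash
python3 -c "
from h import *;st()"
```

```text
t 15.72 press xy mm 0.4 -2.8 z 158.2 yaw(y-axis rel press y) -4.458 tilt [-1.    -0.005 -0.013] F [ 2.2 -4.2 -2.3] M [-0.775  0.04   0.35 ] w 0.15 q7 -2.61
```

Run:
```python
import numpy as np
y=[-.034,-.451,-.764,-1.077,-1.39,-1.599,-1.808,-2.017,-2.227,-2.436,-2.541,-2.646,-2.75,-2.841,-2.939,-3.138,-3.342,-3.545,-3.748,-3.951,-4.154,-4.255,-4.356,-4.458]
m=np.array([.229,.271,.276,.243,.232,.218,.242,.206,.3,.258,.181,.269,.269,.252,.248,.262,.308,.416,.369,.315,.301,.325,.367,.35])
a=-np.array(y)
for t in np.arange(2,4.5,.1):
    f=.07*np.clip((a-t)/.1,0,1)+.038*np.clip(a-t-.1,0,None);r=m-f;r=r-r.mean();print(round(t,1),round((r@r)/.036**2,1),round((m-f).mean(),3))
```

```text
2.0 39.3 0.201
2.1 37.6 0.204
2.2 39.7 0.209
2.3 40.1 0.212
2.4 38.2 0.216
2.5 32.3 0.221
2.6 28.4 0.226
2.7 28.0 0.23
2.8 26.2 0.235
2.9 23.2 0.239
3.0 22.5 0.242
3.1 20.3 0.245
3.2 20.4 0.248
3.3 21.1 0.25
3.4 23.2 0.253
3.5 29.7 0.255
3.6 36.4 0.258
3.7 39.3 0.26
3.8 43.6 0.262
3.9 43.3 0.264
4.0 44.8 0.266
4.1 43.7 0.268
4.2 44.5 0.272
4.3 48.4 0.275
4.4 53.5 0.278
```

The fit puts touch at about 3.2 rad (plausible 2.9–3.4) and I'm at 4.46. I'll turn 0.2 more, to about a quarter turn past touch, then release.

>>> apply_moves:
  travel:
    - [0.025,0,0]
    - [0.025,0,0]
    - [0,0,0]
    - [0,0,0]
    - [0,0,0]
    - [0,0,0]
  turn:
    - [0.1,0,0]
    - [0.1,0,0]
    - [0,0,0]
    - [0,0,0]
    - [0,0,0]
    - [0,0,0]
  grip: [1,1,1,0.5,0.5,0.5]

```text
t: 16.22
eef_pos: [0.64, 0.1072, 0.1574]
tool_rot: [-0.462, 0.538, -0.463, -0.532]
contact_force: [0.2, -0.4, -0.3]
gripper_width: 0.504
```

```bash
python3 -c "
from h import *;st()"
```

```text
t 16.22 press xy mm -0.9 0.8 z 157.4 yaw(y-axis rel press y) -4.650 tilt [-1.    -0.004 -0.008] F [ 0.2 -0.4 -0.3] M [ 0.014  0.03  -0.034] w 0.50 q7 -2.78
```

>>> apply_moves:
  travel:
    - [-1,0,0]
    - [-2,0,0]
    - [-3,0,0]
    - [-3,0,0]
    - [-2,0,0]
    - [-1,0,0]
    - [0,0,0]
  turn:
    - [0,0,0]
    - [0,0,0]
    - [0,0,0]
    - [0,0,0]
    - [0,0,0]
    - [0,0,0]
    - [0,0,0]
  grip: [0.5,0.5,0.5,0.5,0.5,0.5,0.5]

```text
t: 16.8
eef_pos: [0.6378, 0.1118, 0.2854]
tool_rot: [-0.459, 0.539, -0.459, -0.537]
contact_force: [1.0, -1.0, 0.3]
gripper_width: 0.503
```

Run:
```python
from h import *
f=lambda im,s:cv2.resize(im,s,interpolation=cv2.INTER_CUBIC)
o=st();C=cam("wrist",o);p=np.load("press.npy");print(proj(C,P2W(p,[(0,0,.2),(.035,0,.2)])).round(0))
w=eyes.read_camera("wrist");s=eyes.read_camera("side")
cv2.imwrite("pics/c8.png",np.hstack([f(w[120:420,160:480],(400,375)),f(s[140:310,260:441],(400,375))])[:,:,::-1])
```

```text
t 16.80 press xy mm -2.7 5.5 z 285.4 yaw(y-axis rel press y) -4.638 tilt [-1.    -0.001 -0.002] F [ 1.  -1.   0.3] M [ 0.007 -0.031 -0.013] w 0.50 q7 -2.85
[[313. 236.]
 [263. 233.]]
```

View pics/c8.png

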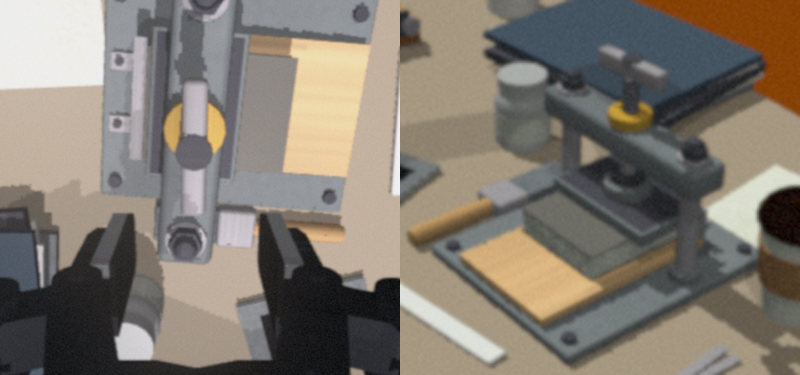

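The bar stayed where I released it, lined up with the tool. The plate sits on the square block and the surrounding things are undisturbed. Handing in.

```bash
python3 -c "
from station import bot;print(bot.hand_in())"
```

```text
the job is handed in; nothing more can be done
None
```

The block was slid home against the back stop, and the T-handle was turned clockwise to about a quarter turn past touch and released. The job was handed in at about t = 17 s; no verdict is reported.

**Block:** I pushed it in square with two fingers until the push force rose from about 2.4 N to about 12 N. That happened within 1 mm of where the stop should be. The later wrist view put its near edge 2–3 mm from the predicted home position and level with the press. The last picture still shows it square with the plate down on it.

**Handle:** I turned it about 5.0 rad in all. A fit to the noisy moment readings puts touch at about 3.2 rad on my tool-angle scale (plausible 2.9–3.4). I stopped at 4.65, roughly 0.23 of a turn past touch. After release the bar was still where I left it, and the other things visible in that picture had not moved.

**Disagreements and misses:**
- **Fingertips:** they were about 20 mm behind the reported TCP, not 19 mm ahead. So my first push rode above the block without contact, and my first grip closed above the bar. Both were corrected.
- **Moment readings:** the free-running moment read about 0.25 N m instead of 0.16, with about 0.035 N m of scatter, so I relied on the rise rather than the absolute value.
- **Clamping force:** I could not measure it directly; it is inferred from the turn past touch.

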